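# Cap the coolant tank's camlock port

### The arm

A 7-joint arm with a two-finger parallel gripper is mounted at the origin on the work surface. World frame = base frame: x ahead of the robot, y to its left, z up, the work surface at z = 0. Lengths are in mm, angles in rad, forces in N, time in s.
With the tool pointing down it reaches from about 400 to 875 mm from the base axis. Payload 4.4 kg.
Tool frame: the origin (TCP) lies at the very end of the fingers, on their centre line; the grasp point (between the pads) lies 19 mm behind it; z points along the fingers, y is the line along which they close (so a half turn about z gives the same grasp; the last joint's range is limited). The gripper opens to 85 mm and grips with 20 to 120 N. Pads are 22 mm wide; open, the fingers measure 114 mm over their backs; the gripper's body (76 mm by 85 mm) begins 54 mm behind the grasp point. The pads swing forward as they close: fully open they stand 13 mm farther back than shut.
Start: joints at [-1.397, 0.628, 0.038, 1.517, -0.027, 0.996, -0.02], TCP at [154.355, 631.421, 231.313] pointing down, gripper open.
Joint ranges: [-3.06, 3.06], [-0.37, 2.12], [-1.25, 1.32], [0.18, 2.47], [-1.1, 4.24], [0.23, 1.98], [-2.94, 2.94]. Speed limits (rad/s): [2.57, 2.57, 3.14, 3.14, 3.14, 3.14, 3.14].

### API

Orientations are given as [roll, pitch, yaw] about the fixed x, y, z axes, in that order (R = Rz(yaw) Ry(pitch) Rx(roll)).
In Python, from cell import monitor, viewer, workorder gives the robot as it stands.
- The arm moves only by the tool arm_command, never from a script. Its argument "series" is one flat list of numbers, 5 for each row, row after row: the opening in per cent of the stroke, from 0 (shut) to 100 (fully open), then the shift along the tool's x, y, z in cm, then the turn about the tool's z in degrees. In form: [claw, x, y, z, roll, claw, x, y, z, roll, ...]. A call has exactly 5 rows; each row is the pose to reach, as a shift and turn from the pose commanded when the call began, along the tool's axes at that moment; what a row does not reach only later rows make up. A row lasts 1/12 s, in which the tool goes at most 41.7 mm and 7.16 degrees, less where a joint would pass 70% of its speed; a pose out of reach is approached as far as the arm can. A call with a gripper value outside its range is refused whole. The fingers move at their own pace and stop on an object; the grip force is fixed at half the most. Time passes only in rows, so rows that repeat a pose let the fingers close, or fill a call up. It gives the time, the measured TCP pose, the force, the opening and the grip force at its end, in the units of the state.
- monitor.read_state(): the state, without advancing time (a new reading comes with each control period).
- viewer.get_image(name): name is "scene" or "side" or "wrist"; returns (picture, depth): 420x560x3 uint8, red, green, blue; 420x560 float32, mm along the optical axis (not along the pixel's ray), 0 where there is no reading.
- viewer.camera_model(name): a dict with "mtx" (3x3 intrinsics, pixels), "R" (3x3) and "t" (3): a world point X has camera coordinates R X + t. Camera axes: x right, y down, z forward; pixel columns grow to the right and rows downward; lengths in mm; the calibration is good to about 2 mm. A picture is of the moment at which its call begins: read the wrist's pose just before it. camera_model takes no time and is no camera call; for the wrist camera it gives the pose at the moment of the call.
- workorder.finish_job(): hands the job in; it is judged then, once.
The state is a dict: "clock": time; "qpos": joint angles; "qd": joint speeds; "tau": joint torques, N m; "eef_pos": TCP position; "tool_rot": TCP orientation; "force": force on the tool from outside, world axes, zero at the start; "torque": the same for the moment, N m; "width": finger opening in mm; "gripper_force": force on a finger pad.
Only numpy, scipy, OpenCV 4.12 (cv2) and the standard library are available. Lean on these libraries where they do the work, as an engineer would, in place of code of your own. Each camera call takes 0.05 s, during which the arm holds its last target. There are 200 camera calls.

### The job

Put the blanking coupling over the grooved adaptor on the coolant tank and push it straight down until it is fully home, then swing its two cam arms down one after the other, each as far as it will go, so that the coupling is locked on. Feel your way and do not force the coupling or the cam arms, leave the other things on the bench where they are, and let go at the end.

Things in the scene. Friction and masses are not known exactly. Their poses are not given: they have to be found in the camera images.
- coupling_grip (a point): Point on the axis of the blanking coupling (an aluminium camlock cap, 0.3 kg, standing mouth down, cam arms splayed up), in its square boss, 92 mm above the mouth's rim. Boss: 34 mm across flats, 69 to 112 mm above the rim; grasp it here. z is up along the axis, flats face +-x and +-y; cam arm a is on the +y side, b on -y, so a grasp closing along x is clear of them. Any turn about z will do.
- coupling_mouth (a point): Centre of the rim of the coupling's mouth, 92 mm below coupling_grip, same axes. Shell 62 mm in outside diameter, 69 mm tall; bore 47 mm, closed 62 mm above the rim. Each arm's hinge pin lies 58 mm above the rim, 38 mm out from the axis, along the coupling's x. Fully home this point is 62 mm below the adaptor's top face: 51 to 71 mm above port, as the adaptor stands.
- port (a point): Centre of the coolant tank's lid, 75 mm above the bench, where the grooved aluminium adaptor stands up; z is up. The adaptor is screwed in by feel: its flat top face is somewhere from 113 to 133 mm above this point. It is 45 mm in diameter (1 mm play all round in the coupling) and tapers to 34 mm over its top 7 mm; groove 23 to 43 mm, rubber seal ring 14 mm below the face.
- tank: The coolant tank, a grey box 180 (x) x 140 (y) x 75 mm high, fixed to the bench; origin under its centre, z up. Once the coupling's rim passes the adaptor's seal, for the last 48 mm, it goes on against a rubbing drag of about 5 to 13 N and stays where it is left, until its closed end bears on the adaptor's face: a hard stop, to be felt (more than some 40 N of push is forcing it).
- cam_a (a joint): Angle of cam arm a (rad): 0 is open, the arm 35 degrees above level, pointing outward (coupling's +y); grows as it swings down; 0.61 is level, 1.66 the stop, 60 degrees below level. Starts at 0 to 0.25. Stiff hinge (0.2 N m, some 3 to 4 N at the pad); stays where put. A cam claw at its hinge enters the adaptor's groove over the last 0.2 rad, only if the coupling is home; else the arm is stopped short.
- cam_b (a joint): Angle of cam arm b, the same on the coupling's -y side. Either arm may go first. Push with closed fingertips on the arm's upper, outer face, following the arc about the pin, until the stop is felt (over about 40 N is forcing it).
- cam_a_pad (a point): Middle of the thickness of cam arm a, 60 mm along it from the hinge pin. The arm is a straight flat steel bar 16 mm wide, 8 mm thick, with a round end 22 mm across; it ends 82 mm from the pin.
- cam_b_pad (a point): The same point on cam arm b.
- holder_a_mid (a point): Bystander: black steel lathe tool holder, 45 x 40 x 70 mm with a tool bit sticking out; a point half-way up its block.
- holder_b_mid (a point): Bystander: a second such tool holder.
- chuck_key_mid (a point): Bystander: T-shaped chuck key lying on the bench, 110 mm across and 115 mm long; a point where the T meets.
- brass_bar_mid (a point): Bystander: brass bar standing on end, 30 mm in diameter, 110 mm tall; its middle.
- alu_bar_mid (a point): Bystander: aluminium bar standing on end, 38 mm in diameter, 75 mm tall; its middle.
- pipe_cap_mid (a point): Bystander: small plain threaded pipe cap without arms, 48 mm in diameter, 36 mm tall; its middle.
- spanner_grip (a point): Bystander: open-ended spanner lying flat, 190 mm long; middle of its handle.
There are look-alikes about, which are no part of the job. Leave any yellow look-alike of the part that bears coupling_grip alone.

How it is judged:
By the outcome, as a careful person would: the job done as asked, in the order asked, and still so for the second after the job is handed in, with the robot touching nothing.
It also fails if it takes over 72 s, if anything falls off the work surface, if the arm or the gripper's body presses on something with over 40 N, if the wrist force passes 120 N, or if a joint passes its speed limit or range.

## Working session

There is one attempt and no reset: what is moved stays moved. The work goes in short steps, Python scripts to look and compute and a tool call to move; the robot and the scene stay as the last step left them, time stands still between calls to the robot, and variables do not carry over. Pictures are saved under pics/ and viewed, at most 10 in all, crops included, and the job is handed in when it is done.

Besides the shell and the picture viewer there is one more tool, called after "Emit:" in YAML: its name, and indented under it one key for each argument. arm_command: Moves the arm, as the interface text tells. Its arguments: {"type":"object","properties":{"series":{"type":"array","items":{"type":"number"}}},"required":["series"]}

```bash
ls; mkdir -p pics
cat > h.py <<'E'
import numpy as np, cv2
from cell import monitor, viewer, workorder
def grab(n):
    m=viewer.camera_model(n); p,d=viewer.get_image(n); return p,d,m
def cloud(d,m):
    v,u=np.mgrid[:d.shape[0],:d.shape[1]]
    K=np.array(m['mtx']); c=np.stack([(u-K[0,2])/K[0,0]*d,(v-K[1,2])/K[1,1]*d,d],-1)
    return (c-np.array(m['t']))@np.array(m['R'])
E
python3 - <<'E'
from h import *
print(monitor.read_state())
for n in('scene','side'):
    p,d,m=grab(n); cv2.imwrite(f'pics/{n}.png',p[:,:,::-1]); np.savez(f'{n}.npz',p=p,d=d,P=cloud(d,m)); print(n,(-np.array(m['R']).T@m['t']).round())
E
```

```text
pics
{'clock': 0.0, 'qpos': array([-1.39677426,  0.6293324 ,  0.03843114,  1.5183515 , -0.02698163,
        0.9962771 , -0.01997632]), 'qd': array([-1.39513797e-05,  1.42666322e-03, -6.53841234e-04,  1.54352219e-03,
       -8.79495582e-04, -1.36254652e-03, -1.49957461e-04]), 'tau': array([ 2.84442995e-04, -5.63417423e+01,  1.22614793e+00, -1.93434674e+01,
        1.10481508e-02,  1.06311188e-02,  1.97582345e-06]), 'eef_pos': array([154.22043446, 630.81447067, 230.40305189]), 'tool_rot': array([-3.13974232e+00,  3.22549761e-05,  2.90181341e+00]), 'force': array([ 0.19648076, -0.93316999,  0.33976081]), 'torque': array([0.01813378, 0.01793124, 0.02689274]), 'gripper_force': 0.0, 'width': 85.47963497640835}
scene [1092. -557. 1193.]
side [319. 783. 955.]
```

View pics/scene.png

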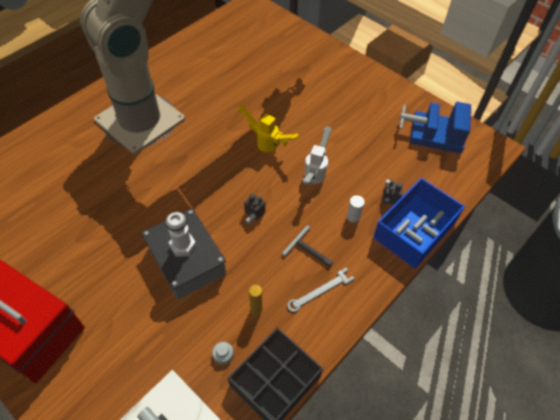

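View pics/side.png

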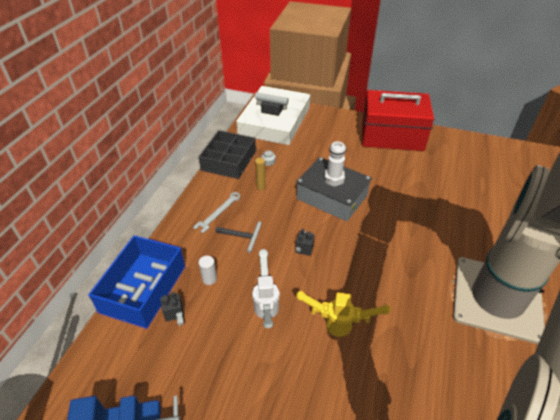

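The scene view shows the silver coupling at about (317,162) and the adaptor on the grey tank at (178,230). The yellow look-alike is at (268,130). In the side view the coupling is at (265,290) and the adaptor at (337,160).

Run:
```python
from h import *
S={n:np.load(n+'.npz') for n in('scene','side')}
box={'scene':{'coup':(285,120,345,215),'adap':(155,205,205,262),'tank':(140,200,230,295)},
     'side':{'coup':(240,245,290,330),'adap':(318,138,356,190),'tank':(292,155,375,218)}}
for n in S:
  p,P=S[n]['p'].astype(int),S[n]['P']; sat=p.max(-1)-p.min(-1)
  for k,(a,b,c,e) in box[n].items():
    q=P[b:e,a:c].reshape(-1,3); s=sat[b:e,a:c].ravel(); 
    if k=='tank': m=abs(q[:,2]-75)<4
    else: m=(s<45)&(q[:,2]>(15 if k=='coup' else 90))&(q[:,2]<230)
    q=q[m]
    if k=='tank':
        r=cv2.minAreaRect(q[:,:2].astype(np.float32)); print(n,k,r,q[:,2].mean()); continue
    zs=range(15,175,15) if k=='coup' else range(90,225,10)
    print(n,k,len(q),'top',np.percentile(q[:,2],[95,99,100]).round())
    for z in zs:
        w=q[(q[:,2]>=z)&(q[:,2]<z+(zs[1]-zs[0]))]
        if len(w)>3: print(z,len(w),np.median(w[:,:2],0).round(),w[:,:2].min(0).round(),w[:,:2].max(0).round())
a=S['scene']['p'][110:220,270:360,::-1]; b=S['side']['p'][240:335,225:305,::-1]
cv2.imwrite('pics/c1.png',np.hstack([cv2.resize(a,(400,500)),cv2.resize(b,(400,500))]))
```

```text
scene coup 777 top [113. 117. 119.]
15 45 [570. 194.] [526. 182.] [579. 215.]
30 36 [575. 198.] [532. 154.] [579. 219.]
45 43 [575. 187.] [529. 153.] [580. 249.]
60 254 [560. 194.] [515. 157.] [581. 271.]
75 131 [546. 202.] [503. 138.] [586. 296.]
90 138 [557. 198.] [501. 111.] [599. 311.]
105 130 [549. 208.] [530. 190.] [568. 230.]
scene adap 819 top [203. 205. 208.]
90 125 [ 507. -247.] [ 464. -266.] [ 521. -204.]
100 71 [ 507. -248.] [ 470. -266.] [ 518. -211.]
110 38 [ 508. -245.] [ 487. -259.] [ 514. -219.]
120 38 [ 506. -244.] [ 486. -258.] [ 512. -218.]
130 46 [ 505. -247.] [ 482. -258.] [ 514. -217.]
140 46 [ 506. -245.] [ 482. -258.] [ 513. -216.]
150 49 [ 506. -245.] [ 478. -258.] [ 513. -221.]
160 73 [ 503. -245.] [ 478. -258.] [ 512. -216.]
170 5 [ 505. -241.] [ 490. -257.] [ 509. -234.]
180 43 [ 508. -240.] [ 475. -258.] [ 513. -214.]
190 164 [ 493. -237.] [ 467. -259.] [ 514. -212.]
200 121 [ 492. -238.] [ 471. -255.] [ 512. -218.]
scene tank ((489.1749267578125, -235.21141052246094), (146.57432556152344, 188.7323455810547), 74.82415771484375) 75.85392690600773
side cou
[... 381 characters left out ...]
 [ 457. -251.] [ 517. -199.]
100 41 [ 482. -214.] [ 464. -231.] [ 507. -206.]
110 37 [ 486. -212.] [ 466. -226.] [ 508. -205.]
120 46 [ 484. -214.] [ 466. -233.] [ 510. -205.]
130 39 [ 482. -212.] [ 466. -228.] [ 505. -206.]
140 41 [ 483. -213.] [ 466. -228.] [ 507. -207.]
150 73 [ 485. -217.] [ 466. -241.] [ 510. -206.]
160 32 [ 485. -217.] [ 471. -241.] [ 504. -209.]
170 19 [ 487. -215.] [ 469. -227.] [ 502. -210.]
180 43 [ 486. -211.] [ 467. -243.] [ 507. -206.]
190 114 [ 488. -222.] [ 466. -250.] [ 510. -208.]
200 28 [ 486. -229.] [ 470. -246.] [ 507. -214.]
side tank ((487.70977783203125, -229.61053466796875), (150.1329345703125, 186.79046630859375), 74.82530975341797) 74.10630710945192
```

View pics/c1.png

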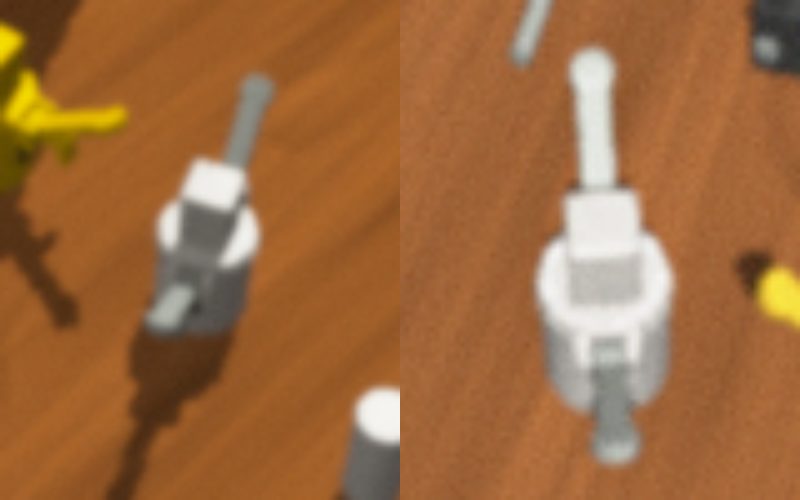

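Run:
```python
from h import *
S={n:np.load(n+'.npz') for n in('scene','side')}
box={'scene':(285,120,345,215),'side':(240,245,290,330)}
c=np.array([547,216])
for n,(a,b,cc,e) in box.items():
  p,P=S[n]['p'].astype(int),S[n]['P']; sat=(p.max(-1)-p.min(-1))
  q=P[b:e,a:cc].reshape(-1,3); q=q[(sat[b:e,a:cc].ravel()<45)]
  arm=q[(q[:,2]>75)&(q[:,2]<125)&(np.hypot(*(q[:,:2]-c).T)>50)&(np.hypot(*(q[:,:2]-c).T)<120)]
  up=arm[arm[:,1]>c[1]];dn=arm[arm[:,1]<c[1]]
  print(n,len(up),len(dn),[ (k.mean(0).round(1),k[:,2].max().round()) for k in(up,dn) if len(k)])
  d=up.mean(0)-dn.mean(0); print('arm dir deg',np.degrees(np.arctan2(d[1],d[0])))
  t=q[(q[:,2]>107)&(np.hypot(*(q[:,:2]-c).T)<30)]; print('boss',cv2.minAreaRect(t[:,:2].astype(np.float32)),t.mean(0))
  p_=S[n]['p'].astype(int); y=(p_[:,:,0]>120)&(p_[:,:,2]<60)&(p_[:,:,1]>100)
  w=P[y]; w=w[(w[:,2]>20)&(w[:,2]<160)&(np.hypot(*(w[:,:2]-c).T)<250)]; print('yellow',w.min(0).round(),w.max(0).round(), 'nearest',np.hypot(*(w[:,:2]-c).T).min())
```

```text
scene 96 73 [(array([514.8, 287.9,  88.8]), np.float64(103.0)), (array([583.3, 130.7,  92.3]), np.float64(105.0))]
arm dir deg 113.53265005392916
boss ((548.59716796875, 210.64547729492188), (33.37314987182617, 37.71501159667969), 21.319299697875977) [548.94991938 209.17173577 112.41147959]
yellow [322. 169.  58.] [471. 233. 118.] nearest 75.95790945065393
side 108 145 [(array([511. , 298.3,  90.2]), np.float64(102.0)), (array([578.4, 139.3,  88. ]), np.float64(102.0))]
arm dir deg 112.95801542163413
boss ((545.66015625, 217.4814910888672), (32.758785247802734, 34.7770881652832), 20.277923583984375) [545.25036595 217.45924606 111.00867804]
yellow [301. 182.  20.] [467. 237. 115.] nearest 80.080706987475
```

Emit:
arm_command:
  series: [100,-3.2,-2.1,-1.4,0,100,-6.4,-4.2,-2.8,0,100,-9.6,-6.3,-4.2,0,100,-12.8,-8.4,-5.6,0,100,-16,-10.4,-7,0]

```text
clock: 0.52
eef_pos: [285.9, 490.4, 301.5]
tool_rot: [-3.14, -0.0, 2.902]
force: [0.2, 0.7, 1.3]
width: 85.4
gripper_force: 0.0
```

Emit:
arm_command:
  series: [100,-3.2,-2.1,0,0,100,-6.4,-4.2,0,0,100,-9.6,-6.3,0,0,100,-12.8,-8.4,0,0,100,-16,-10.4,0,0]

```text
clock: 0.93
eef_pos: [416.6, 351.5, 301.2]
tool_rot: [-3.141, -0.0, 2.902]
force: [0.8, -0.5, -0.6]
width: 85.4
gripper_force: 0.0
```

Emit:
arm_command:
  series: [80,-3.2,-2.1,0,7,80,-6.4,-4.2,0,14,80,-9.6,-6.3,0,21,80,-12.8,-8.4,0,28,80,-16,-10.4,0,35]

```text
clock: 1.35
eef_pos: [547.2, 212.5, 301.1]
tool_rot: [-3.141, -0.0, 2.285]
force: [0.8, 1.3, 0.6]
width: 68.3
gripper_force: 0.0
```

Emit:
arm_command:
  series: [80,0,0,0,7,80,0,0,0,14,80,0,0,0,18,80,0,0,0,18,80,0,0,0,18]

```text
clock: 1.77
eef_pos: [546.2, 214.4, 300.8]
tool_rot: [-3.141, 0.0, 1.979]
force: [-0.1, -0.1, -0.8]
width: 68.2
gripper_force: 0.0
```

Run:
```python
from h import *
s=monitor.read_state(); print(s['clock'],s['eef_pos'],s['tool_rot'],s['force'],s['width'])
p,d,m=grab('wrist'); cv2.imwrite('pics/w1.png',p[:,:,::-1]); P=cloud(d,m); np.savez('w1.npz',p=p,d=d,P=P); print((-np.array(m['R']).T@m['t']).round(),np.array(m['R']).round(2))
sat=p.astype(int).max(-1)-p.astype(int).min(-1)
c=np.array([547,214]); r=np.hypot(*(P[...,:2]-c).transpose(2,0,1))
g=(sat<45)&(d>0)
t=P[g&(r<35)&(P[...,2]>106)&(P[...,2]<122)]; print(len(t)); 
if len(t): print('boss',cv2.minAreaRect(t[:,:2].astype(np.float32)),t.mean(0))
sh=P[g&(r<40)&(abs(P[...,2]-69)<3)]; 
if len(sh)>5: print('shell',cv2.minEnclosingCircle(sh[:,:2].astype(np.float32)),sh.mean(0))
```

```text
1.7667 [546.18047889 214.40696764 300.84590831] [-3.14057724e+00  1.15848386e-04  1.97915392e+00] [-0.05571446 -0.06912976 -0.77069812] 68.19547700471422
[520. 275. 442.] [[ 0.92  0.4   0.  ]
 [ 0.38 -0.89  0.26]
 [ 0.1  -0.24 -0.96]]
860
boss ((547.1856689453125, 213.0172119140625), (33.51765823364258, 32.517677307128906), 23.719274520874023) [547.10731984 213.41783339 110.58644855]
shell ((547.285888671875, 214.24093627929688), 39.75657653808594) [544.30807217 219.7355546   67.72619466]
```

View pics/w1.png

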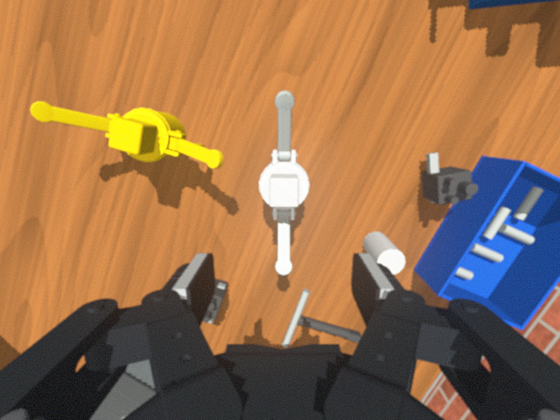

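The wrist view shows the coupling at (284,190) with its arms running along the image's vertical, which is the tool's x axis. The yellow look-alike at (145,135) and the aluminium bar at (385,250) are clear of the descent.

Emit:
arm_command:
  series: [80,-0.1,0.1,3,0,80,-0.1,0.1,6,0,80,-0.1,0.1,9,0,80,-0.1,0.1,12,0,80,-0.1,0.1,15,0]

```text
clock: 2.23
eef_pos: [547.6, 214.1, 150.2]
tool_rot: [3.141, -0.0, 1.979]
force: [0.0, -0.7, -0.6]
width: 68.1
gripper_force: 0.0
```

Emit:
arm_command:
  series: [80,0,0,2,0,80,0,0,4,0,80,0,0,6,0,80,0,0,7.4,0,80,0,0,7.4,0]

```text
clock: 2.65
eef_pos: [545.6, 213.4, 74.5]
tool_rot: [-3.136, -0.001, 1.979]
force: [-0.6, -0.4, 0.4]
width: 68.3
gripper_force: 0.0
```

Emit:
arm_command:
  series: [30,0,0,0,0,10,0,0,0,0,0,0,0,0,0,0,0,0,0,0,0,0,0,0,0]

```text
clock: 3.07
eef_pos: [548.6, 214.1, 78.6]
tool_rot: [3.139, -0.0, 1.977]
force: [-1.4, -1.0, 5.7]
width: 33.4
gripper_force: 60.5
```

Emit:
arm_command:
  series: [0,0,0,0,0,0,0,0,0,0,0,0,0,0,0,0,0,0,0,0,0,0,0,0,0]

```text
clock: 3.48
eef_pos: [548.6, 214.1, 78.6]
tool_rot: [3.139, -0.0, 1.977]
force: [-1.4, 0.1, 6.9]
width: 33.3
gripper_force: 60.7
```

Emit:
arm_command:
  series: [0,0,0,-0.5,0,0,0,0,-2,0,0,0,0,-5,0,0,0,0,-8,0,0,0,0,-11,0]

```text
clock: 3.9
eef_pos: [546.8, 213.5, 187.9]
tool_rot: [-3.139, 0.0, 1.977]
force: [1.0, -0.6, -3.6]
width: 33.4
gripper_force: 60.4
```

Emit:
arm_command:
  series: [0,0,0,-3,0,0,0,0,-6,0,0,0,0,-9,0,0,0,0,-12,0,0,0,0,-13,0]

```text
clock: 4.32
eef_pos: [549.4, 214.1, 321.6]
tool_rot: [3.135, -0.0, 1.977]
force: [1.1, 0.7, -3.0]
width: 33.6
gripper_force: 60.8
```

Run:
```python
from h import *
s=monitor.read_state(); print(s['eef_pos'],s['tool_rot'],s['force'],s['width'])
for n in ('scene','side'):
    f=np.load(n+'.npz'); p=f['p'].astype(int); q=f['P'][(p[...,0]>110)&(p[...,1]<35)&(p[...,2]<35)]; q=q[(q[:,2]>20)&(q[:,2]<400)&(q[:,1]<0)&(q[:,1]>-900)&(q[:,0]<900)&(q[:,0]>0)]
    print(n,np.percentile(q,[2,98],axis=0).round())
```

```text
[549.38603562 214.08373966 321.58421723] [ 3.13508647e+00 -2.25334589e-05  1.97665128e+00] [ 1.11134433  0.70656549 -3.02779282] 33.58534199356454
scene [[ 278. -675.  137.]
 [ 471. -537.  145.]]
side [[ 247. -647.   22.]
 [ 455. -518.  141.]]
```

Emit:
arm_command:
  series: [0,-2.3,-1.2,0,0,0,-4.7,-2.3,0,0,0,-7,-3.5,0,0,0,-9.3,-4.6,0,0,0,-11.6,-5.8,0,0]

```text
clock: 4.73
eef_pos: [539.2, 83.2, 315.9]
tool_rot: [-3.139, -0.001, 1.977]
force: [0.2, 0.7, -3.7]
width: 33.0
gripper_force: 60.5
```

Emit:
arm_command:
  series: [0,-2.3,-1.2,0,0,0,-4.7,-2.3,0,0,0,-7,-3.5,0,0,0,-9.3,-4.6,0,0,0,-11.6,-5.8,0,0]

```text
clock: 5.15
eef_pos: [531.7, -46.1, 315.9]
tool_rot: [-3.139, -0.001, 1.977]
force: [1.0, 0.4, -4.7]
width: 33.1
gripper_force: 60.5
```

Emit:
arm_command:
  series: [0,-2.3,-1.2,0,0,0,-4.7,-2.3,0,0,0,-7,-3.5,0,0,0,-9.3,-4.6,0,0,0,-11.6,-5.8,0,0]

```text
clock: 5.57
eef_pos: [524.4, -175.3, 315.8]
tool_rot: [-3.14, -0.002, 1.977]
force: [0.6, 0.1, -4.0]
width: 33.1
gripper_force: 60.5
```

Emit:
arm_command:
  series: [0,-2.9,-1.5,0,0,0,-5.8,-2.9,0,0,0,-8.7,-4.4,0,0,0,-11.6,-5.8,0,0,0,-11.6,-5.8,0,0]

```text
clock: 5.98
eef_pos: [514.3, -312.7, 316.1]
tool_rot: [-3.136, 0.005, 1.967]
force: [0.2, -1.8, -2.6]
width: 33.2
gripper_force: 60.8
```

Emit:
arm_command:
  series: [0,0,0,0,0,0,0,0,0,0,0,0,0,0,0,0,0,0,0,0,0,0,0,0,0]

```text
clock: 6.4
eef_pos: [518.3, -302.8, 317.1]
tool_rot: [3.141, -0.001, 1.979]
force: [-0.0, 0.6, -4.0]
width: 33.5
gripper_force: 60.8
```

Run:
```python
from h import *
s=monitor.read_state(); print(s['clock'],s['eef_pos'],s['tool_rot'],s['force'],s['width'])
p,d,m=grab('wrist'); cv2.imwrite('pics/w2.png',p[:,:,::-1]); P=cloud(d,m); np.savez('w2.npz',p=p,d=d,P=P,R=m['R'],t=m['t'],K=m['mtx'])
c=np.array([489,-232]); r=np.hypot(*(P[...,:2]-c).transpose(2,0,1))
for lo,hi in((185,193),(193,199),(199,210)):
    t=P[(d>0)&(r<35)&(P[...,2]>lo)&(P[...,2]<hi)]; print(lo,len(t))
    if len(t)>5: print(cv2.minEnclosingCircle(t[:,:2].astype(np.float32)),t.mean(0))
```

```text
6.4 [ 518.30881333 -302.78877104  317.14227689] [ 3.14143982e+00 -6.29689215e-04  1.97874080e+00] [-0.00946248  0.58078865 -3.99954662] 33.47538143721075
185 98
((489.7725524902344, -234.41285705566406), 23.770275115966797) [ 491.9016616  -235.07758388  188.99324327]
193 337
((489.67718505859375, -234.4536895751953), 22.368127822875977) [ 491.45316558 -234.24812902  196.04692342]
199 163
((489.9156494140625, -234.3173370361328), 18.842355728149414) [ 497.74894202 -231.60825674  200.25127173]
```

View pics/w2.png

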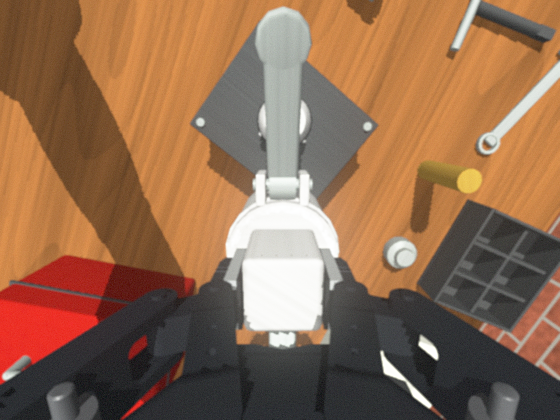

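The wrist view shows the adaptor at (284,120), partly behind cam arm a. The circle fit to its depth points puts it at (489.8, -234.4) with a radius of about 22.4 mm, which matches the stated size.

Emit:
arm_command:
  series: [0,2,0,0,0,0,4,0.1,0,0,0,6,0.1,0,0,0,7.4,0.1,0,0,0,7.4,0.1,0,0]

```text
clock: 6.87
eef_pos: [489.0, -231.7, 317.4]
tool_rot: [3.141, -0.003, 1.981]
force: [-0.3, 0.9, -4.1]
width: 33.3
gripper_force: 60.8
```

Emit:
arm_command:
  series: [0,0,0,0.8,0,0,0,0,1.6,0,0,0,0,2.4,0,0,0,0,2.8,0,0,0,0,2.8,0]

```text
clock: 7.28
eef_pos: [488.8, -235.9, 287.6]
tool_rot: [-3.139, -0.002, 1.976]
force: [0.1, 0.4, -3.1]
width: 33.3
gripper_force: 60.8
```

Run:
```python
from h import *
s=monitor.read_state(); print(s['clock'],s['eef_pos'],s['tool_rot'],s['force'],s['torque'],s['width'])
I=[]
for n,(a,b,c,e) in (('scene',(130,140,230,265)),('side',(287,80,387,205))):
    p,d,m=grab(n); P=cloud(d,m); I.append(cv2.resize(p[b:e,a:c,::-1],(400,500)))
    r=np.hypot(*(P[...,:2]-np.array([489,-232])).transpose(2,0,1)); 
    for lo,hi,R in((120,165,26),(212,262,36),(308,335,24)):
        q=P[(r<R)&(P[...,2]>lo)&(P[...,2]<hi)]; print(n,lo,len(q),np.percentile(q,[2,98],axis=0).round(1).tolist() if len(q) else '')
cv2.imwrite('pics/c2.png',np.hstack(I))
```

```text
7.2833 [ 488.81657408 -235.91065001  287.55462951] [-3.13914436e+00 -1.87228332e-03  1.97579235e+00] [ 0.06256685  0.39684908 -3.10137679] [0.00018736 0.0267775  0.01660265] 33.32563147888631
scene 120 220 [[482.3, -257.4, 121.6], [512.6, -217.6, 164.1]]
scene 212 246 [[500.9, -265.0, 214.3], [519.4, -216.1, 260.4]]
scene 308 186 [[468.6, -254.6, 308.8], [510.7, -234.1, 331.0]]
side 120 211 [[466.0, -234.7, 121.4], [508.2, -207.5, 163.8]]
side 212 227 [[456.6, -230.8, 212.6], [514.6, -201.0, 259.7]]
side 308 179 [[466.6, -248.2, 308.3], [506.2, -213.3, 331.8]]
```

View pics/c2.png

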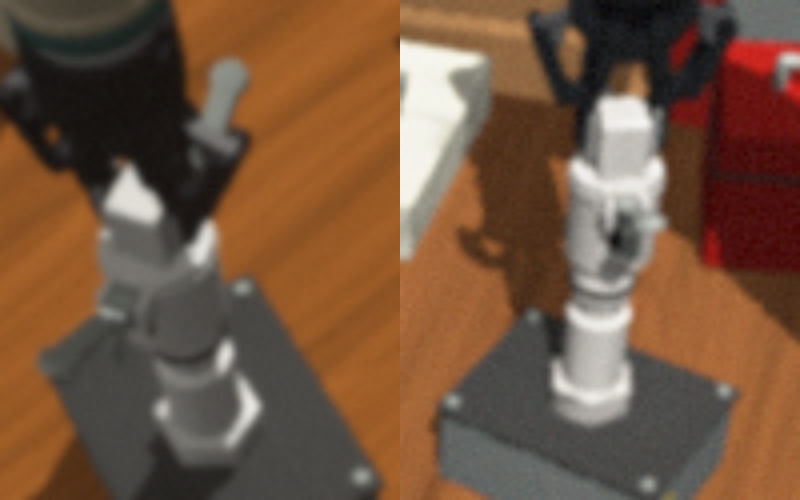

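The crop shows the coupling standing upright just above the adaptor (boss at (150,220) left, (622,140) right) and in line with it from both sides.

Emit:
arm_command:
  series: [0,0,0,0,0,0,0,0,0.3,0,0,0,0,0.6,0,0,0,0,0.9,0,0,0,0,1.0,0]

```text
clock: 7.8
eef_pos: [489.4, -235.5, 278.7]
tool_rot: [-3.141, -0.001, 1.977]
force: [0.7, 0.1, -3.4]
width: 33.6
gripper_force: 60.8
```

Emit:
arm_command:
  series: [0,0,0,0.2,0,0,0,0,0.4,0,0,0,0,0.5,0,0,0,0,0.5,0,0,0,0,0.5,0]

```text
clock: 8.22
eef_pos: [489.7, -235.4, 274.3]
tool_rot: [3.141, -0.0, 1.977]
force: [0.3, 0.8, -2.9]
width: 33.4
gripper_force: 61.1
```

Run:
```python
from h import *
s=monitor.read_state(); print(s['clock'],s['eef_pos'],s['tool_rot'],s['force'],s['torque'],s['width'])
```

```text
8.2167 [ 489.74897838 -235.39316087  274.28815874] [ 3.14130722e+00 -3.91395385e-04  1.97692156e+00] [ 0.28770617  0.76626362 -2.94242663] [ 0.28715172 -0.0973226   0.02014281] 33.44189595910158
```

Emit:
arm_command:
  series: [0,0,0,0.2,0,0,0,0,0.3,0,0,0,0,0.4,0,0,0,0,0.5,0,0,0,0,0.5,0]

```text
clock: 8.63
eef_pos: [490.3, -234.8, 269.6]
tool_rot: [3.14, -0.001, 1.977]
force: [1.5, 4.5, 1.8]
width: 33.0
gripper_force: 61.6
```

Emit:
arm_command:
  series: [0,0,0,0.2,0,0,0,0,0.3,0,0,0,0,0.4,0,0,0,0,0.5,0,0,0,0,0.5,0]

```text
clock: 9.05
eef_pos: [490.2, -234.8, 264.4]
tool_rot: [3.14, -0.001, 1.977]
force: [1.0, 5.4, 3.8]
width: 33.2
gripper_force: 61.9
```

```bash
cat > s.py <<'E'
from h import *
s=monitor.read_state(); print(*[(k,np.round(s[k],3)) for k in('clock','eef_pos','tool_rot','force','torque','width')])
E
python3 s.py
```

```text
('clock', np.float64(9.05)) ('eef_pos', array([ 490.162, -234.814,  264.4  ])) ('tool_rot', array([ 3.140e+00, -1.000e-03,  1.977e+00])) ('force', array([0.958, 5.433, 3.84 ])) ('torque', array([ 1.628, -0.335, -0.04 ])) ('width', np.float64(33.224))
```

Emit:
arm_command:
  series: [0,0.1,0.05,0.1,0,0,0.1,0.05,0.2,0,0,0.1,0.05,0.3,0,0,0.1,0.05,0.5,0,0,0.1,0.05,0.5,0]

```text
clock: 9.47
eef_pos: [490.1, -234.5, 259.3]
tool_rot: [3.141, 0.0, 1.977]
force: [2.0, 3.3, 1.1]
width: 33.1
gripper_force: 61.6
```

Emit:
arm_command:
  series: [0,0,0,0.2,0,0,0,0,0.4,0,0,0,0,0.6,0,0,0,0,0.8,0,0,0,0,0.8,0]

```text
clock: 9.88
eef_pos: [490.0, -234.5, 251.1]
tool_rot: [3.141, 0.0, 1.977]
force: [1.8, 3.6, -0.1]
width: 33.5
gripper_force: 61.5
```

```bash
python3 s.py
```

```text
('clock', np.float64(9.883)) ('eef_pos', array([ 490.034, -234.505,  251.128])) ('tool_rot', array([3.141, 0.   , 1.977])) ('force', array([ 1.802,  3.587, -0.084])) ('torque', array([ 1.093, -0.597,  0.048])) ('width', np.float64(33.463))
```

Emit:
arm_command:
  series: [0,0.05,0.07,0.2,0,0,0.05,0.07,0.5,0,0,0.05,0.07,0.8,0,0,0.05,0.07,1.1,0,0,0.05,0.07,1.2,0]

```text
clock: 10.3
eef_pos: [490.1, -234.4, 239.2]
tool_rot: [-3.141, 0.001, 1.977]
force: [0.9, 3.5, 4.9]
width: 33.0
gripper_force: 61.9
```

Emit:
arm_command:
  series: [0,0,0,0.2,0,0,0,0,0.4,0,0,0,0,0.6,0,0,0,0,0.8,0,0,0,0,1.0,0]

```text
clock: 10.72
eef_pos: [490.1, -234.4, 229.5]
tool_rot: [-3.141, 0.001, 1.977]
force: [-0.0, 3.0, 5.1]
width: 33.4
gripper_force: 61.9
```

```bash
python3 s.py
```

```text
('clock', np.float64(10.717)) ('eef_pos', array([ 490.061, -234.366,  229.477])) ('tool_rot', array([-3.141e+00,  1.000e-03,  1.977e+00])) ('force', array([-0.03 ,  2.979,  5.094])) ('torque', array([ 0.953, -0.097, -0.014])) ('width', np.float64(33.437))
```

Emit:
arm_command:
  series: [0,0,0,0.1,0,0,0,0,0.2,0,0,0,0,0.3,0,0,0,0,0.4,0,0,0,0,0.5,0]

```text
clock: 11.13
eef_pos: [490.1, -234.3, 224.5]
tool_rot: [-3.141, 0.001, 1.977]
force: [0.3, 2.6, 5.1]
width: 33.1
gripper_force: 62.0
```

Emit:
arm_command:
  series: [0,0,0,0.1,0,0,0,0,0.2,0,0,0,0,0.2,0,0,0,0,0.3,0,0,0,0,0.3,0]

```text
clock: 11.55
eef_pos: [490.1, -234.3, 221.2]
tool_rot: [-3.141, 0.001, 1.977]
force: [1.0, 1.8, 2.6]
width: 33.3
gripper_force: 61.7
```

Emit:
arm_command:
  series: [0,0,0,0.1,0,0,0,0,0.1,0,0,0,0,0.2,0,0,0,0,0.2,0,0,0,0,0.2,0]

```text
clock: 11.97
eef_pos: [490.0, -234.2, 219.2]
tool_rot: [-3.141, 0.0, 1.977]
force: [1.3, 1.0, 2.1]
width: 33.3
gripper_force: 61.5
```

Mouth is at about 140 mm; continue in small feeling steps.

Emit:
arm_command:
  series: [0,0,0,0.1,0,0,0,0,0.1,0,0,0,0,0.2,0,0,0,0,0.2,0,0,0,0,0.2,0]

```text
clock: 12.38
eef_pos: [490.1, -234.2, 218.2]
tool_rot: [3.141, 0.0, 1.977]
force: [-1.9, 2.5, 10.1]
width: 32.8
gripper_force: 62.6
```

Emit:
arm_command:
  series: [0,0,0,0.1,0,0,0,0,0.1,0,0,0,0,0.2,0,0,0,0,0.2,0,0,0,0,0.2,0]

```text
clock: 12.8
eef_pos: [490.1, -234.2, 218.1]
tool_rot: [3.14, 0.0, 1.976]
force: [-4.8, 4.3, 25.5]
width: 33.1
gripper_force: 64.5
```

The hard stop is felt at TCP z = 218.1 with 28 N of push, so the coupling is home. Next: ease off, release and raise.

Emit:
arm_command:
  series: [0,0,0,-0.2,0,0,0,0,-0.2,0,20,0,0,-0.2,0,40,0,0,-0.2,0,75,0,0,-0.2,0]

```text
clock: 13.22
eef_pos: [489.7, -234.2, 216.8]
tool_rot: [-3.141, 0.0, 1.977]
force: [0.2, -0.4, 1.3]
width: 44.8
gripper_force: 0.0
```

Emit:
arm_command:
  series: [75,0,0,0,0,75,0,0,0,0,75,0,0,-0.5,0,75,0,0,-1.5,0,75,0,0,-3,0]

```text
clock: 13.63
eef_pos: [489.4, -233.6, 247.2]
tool_rot: [-3.14, -0.002, 1.977]
force: [0.4, 1.0, 0.4]
width: 63.9
gripper_force: 0.0
```

Emit:
arm_command:
  series: [75,0,0,-2,0,75,0,0,-4,0,40,0,0,-5,0,0,0,0,-5,0,0,0,0,-5,0]

```text
clock: 14.05
eef_pos: [490.2, -233.8, 297.6]
tool_rot: [3.141, 0.001, 1.977]
force: [0.5, 0.2, -0.3]
width: 28.5
gripper_force: 0.0
```

```bash
python3 s.py
python3 - <<'E'
from h import *
I=[]
for n,(a,b,c,e) in (('scene',(130,140,230,265)),('side',(287,80,387,205))):
    p,d,m=grab(n); P=cloud(d,m); I.append(cv2.resize(p[b:e,a:c,::-1],(400,500)))
    r=np.hypot(*(P[...,:2]-np.array([490,-234])).transpose(2,0,1)); 
    q=P[(r<24)&(P[...,2]>240)&(P[...,2]<258)]; print(n,len(q),np.percentile(q[:,2],[50,90,98]) if len(q) else '')
cv2.imwrite('pics/c3.png',np.hstack(I))
E
```

```text
('clock', np.float64(14.05)) ('eef_pos', array([ 490.247, -233.795,  297.598])) ('tool_rot', array([3.141e+00, 1.000e-03, 1.977e+00])) ('force', array([ 0.512,  0.157, -0.315])) ('torque', array([0.069, 0.037, 0.01 ])) ('width', np.float64(28.492))
scene 249 [252.31865201 255.22822392 256.55793107]
side 121 [249.66768245 251.90577012 252.84244912]
```

View pics/c3.png

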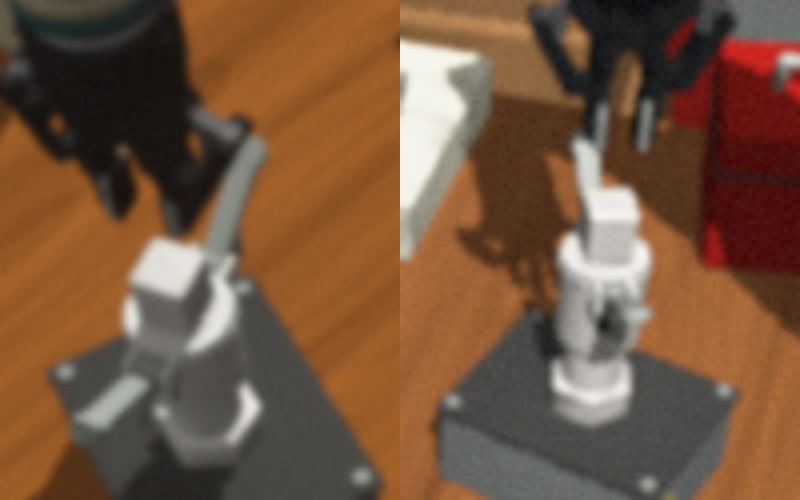

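The coupling is seated on the adaptor (boss at (165,285) left, (610,225) right), with its arms still up and the fingers clear above. Next is the arm on the tool's +x side.

Emit:
arm_command:
  series: [0,2,0,0,0,0,4,0,0,0,0,6,0,0,0,0,7.9,0,0,0,0,7.9,0,0,0]

```text
clock: 14.57
eef_pos: [456.9, -157.2, 295.9]
tool_rot: [-3.139, -0.005, 1.981]
force: [-1.1, 0.6, -0.1]
width: -0.2
gripper_force: 0.0
```

Emit:
arm_command:
  series: [0,0,0,1.5,0,0,0,0,3,0,0,0,0,4.5,0,0,0,0,5.3,0,0,0,0,5.3,0]

```text
clock: 14.98
eef_pos: [457.5, -161.1, 242.2]
tool_rot: [-3.138, -0.003, 1.976]
force: [-0.3, -0.0, -0.7]
width: -0.2
gripper_force: 0.0
```

```bash
cat >> s.py <<'E'
y=s['tool_rot'][2]; v=s['eef_pos'][:2]-np.array([490.1,-234.2]); e=np.array([np.cos(y),np.sin(y)]);f=np.array([np.sin(y),-np.cos(y)])
print('x',v@e,'y',v@f,'z',s['eef_pos'][2],'F tool',s['force'][:2]@e,s['force'][:2]@f,s['force'][2])
E
python3 s.py
```

```text
('clock', np.float64(14.983)) ('eef_pos', array([ 457.521, -161.076,  242.164])) ('tool_rot', array([-3.138e+00, -3.000e-03,  1.976e+00])) ('force', array([-0.291, -0.037, -0.75 ])) ('torque', array([0.01 , 0.015, 0.021])) ('width', np.float64(-0.244))
x 80.04595337473701 y -1.0875244341239325 z 242.16398490668215 F tool 0.08083535203828343 -0.28185205914157124 -0.7496032524655244
```

Emit:
arm_command:
  series: [0,0.1,0.1,0.4,0,0,0.1,0.1,0.8,0,0,0.3,0.1,1.1,0,0,0.5,0.1,1.5,0,0,0.7,0.1,1.9,0]

```text
clock: 15.4
eef_pos: [457.4, -154.4, 225.6]
tool_rot: [3.141, 0.001, 1.977]
force: [0.1, 0.5, 4.1]
width: -0.1
gripper_force: 1.7
```

Emit:
arm_command:
  series: [0,0.1,0,0.4,0,0,0.3,0,0.8,0,0,0.4,0,1.1,0,0,0.9,0,1.6,0,0,1.3,0,2.2,0]

```text
clock: 15.82
eef_pos: [452.6, -143.1, 203.3]
tool_rot: [3.14, 0.002, 1.976]
force: [1.3, -2.6, 2.6]
width: -0.1
gripper_force: 1.5
```

```bash
python3 s.py
```

```text
('clock', np.float64(15.817)) ('eef_pos', array([ 452.624, -143.091,  203.258])) ('tool_rot', array([3.140e+00, 2.000e-03, 1.976e+00])) ('force', array([ 1.329, -2.611,  2.591])) ('torque', array([-0.39 , -0.19 , -0.042])) ('width', np.float64(-0.052))
x 98.5045647632095 y 1.4980980290698966 z 203.25776107651117 F tool -2.9231077103240573 0.19107707566594695 2.591290512554447
```

Emit:
arm_command:
  series: [0,0.3,-0.1,0.4,0,0,0.6,-0.1,0.8,0,0,0.8,-0.1,1.2,0,0,0.8,-0.1,1.7,0,0,0.8,-0.1,2.2,0]

```text
clock: 16.23
eef_pos: [447.7, -135.3, 180.8]
tool_rot: [-3.141, -0.0, 1.977]
force: [0.7, -0.6, 4.2]
width: 0.3
gripper_force: 1.6
```

Emit:
arm_command:
  series: [0,-0.1,0,0.3,0,0,-0.3,0,0.7,0,0,-0.4,0,1,0,0,-0.7,0,1.5,0,0,-0.9,0,1.9,0]

```text
clock: 16.65
eef_pos: [451.0, -143.4, 161.6]
tool_rot: [-3.141, -0.002, 1.977]
force: [-0.8, 1.4, 3.1]
width: 0.4
gripper_force: 1.6
```

```bash
python3 s.py
```

```text
('clock', np.float64(16.65)) ('eef_pos', array([ 450.988, -143.393,  161.561])) ('tool_rot', array([-3.141e+00, -2.000e-03,  1.977e+00])) ('force', array([-0.829,  1.39 ,  3.14 ])) ('torque', array([0.283, 0.095, 0.013])) ('width', np.float64(0.388))
x 98.87157127074909 y -0.042431704816865916 z 161.56101594997668 F tool 1.604485948223499 -0.21229885779005414 3.1401738896805007
```

Emit:
arm_command:
  series: [0,-0.2,0,0.2,0,0,-0.4,0,0.4,0,0,-0.6,0,0.6,0,0,-0.8,0,0.7,0,0,-0.9,0,0.8,0]

```text
clock: 17.07
eef_pos: [454.4, -151.9, 153.9]
tool_rot: [-3.141, -0.001, 1.977]
force: [-1.4, 5.1, -0.7]
width: -0.0
gripper_force: 1.8
```

Emit:
arm_command:
  series: [0,-0.1,0,0.1,0,0,-0.2,0,0.2,0,0,-0.3,0,0.3,0,0,-0.4,0,0.3,0,0,-0.4,0,0.3,0]

```text
clock: 17.48
eef_pos: [456.5, -156.0, 151.2]
tool_rot: [-3.141, 0.0, 1.977]
force: [-1.7, 4.3, -1.4]
width: 0.1
gripper_force: 1.6
```

```bash
python3 s.py
```

```text
('clock', np.float64(17.483)) ('eef_pos', array([ 456.465, -156.018,  151.238])) ('tool_rot', array([-3.141,  0.   ,  1.977])) ('force', array([-1.745,  4.253, -1.373])) ('torque', array([ 0.776,  0.474, -0.026])) ('width', np.float64(0.124))
x 85.10979247225751 y -0.047573755704459576 z 151.2382146559901 F tool 4.59662914928412 0.07499872451964404 -1.3732197065466576
```

Emit:
arm_command:
  series: [0,-0.1,0,0.1,0,0,-0.2,0,0.1,0,0,-0.2,0,0.1,0,0,-0.3,0,0.2,0,0,-0.3,0,0.2,0]

```text
clock: 17.9
eef_pos: [457.9, -159.0, 149.3]
tool_rot: [3.141, 0.001, 1.976]
force: [-1.5, 2.9, 0.7]
width: 0.3
gripper_force: 1.5
```

Emit:
arm_command:
  series: [0,-0.1,0,0.1,0,0,-0.2,0,0.1,0,0,-0.2,0,0.1,0,0,-0.2,0,0.1,0,0,-0.2,0,0.1,0]

```text
clock: 18.32
eef_pos: [458.6, -160.5, 148.2]
tool_rot: [-3.142, 0.0, 1.977]
force: [-1.7, 2.1, -0.1]
width: 0.3
gripper_force: 1.3
```

```bash
python3 s.py
```

```text
('clock', np.float64(18.317)) ('eef_pos', array([ 458.561, -160.457,  148.241])) ('tool_rot', array([-3.142,  0.   ,  1.977])) ('force', array([-1.658,  2.074, -0.076])) ('torque', array([ 0.623,  0.456, -0.057])) ('width', np.float64(0.337))
x 80.20463476676551 y 0.14272650304541118 z 148.24135046055528 F tool 2.5596785654987726 -0.7042383504400018 -0.07649386324678395
```

Emit:
arm_command:
  series: [0,-0.1,0,0.05,0,0,-0.2,0,0.1,0,0,-0.2,0,0.1,0,0,-0.2,0,0.1,0,0,-0.2,0,0.1,0]

```text
clock: 18.73
eef_pos: [458.8, -161.0, 147.6]
tool_rot: [-3.141, -0.002, 1.977]
force: [-3.4, 5.1, 5.2]
width: 0.2
gripper_force: 4.6
```

Emit:
arm_command:
  series: [0,-0.1,0,0.05,0,0,-0.2,0,0.1,0,0,-0.2,0,0.1,0,0,-0.2,0,0.1,0,0,-0.2,0,0.1,0]

```text
clock: 19.15
eef_pos: [458.8, -161.3, 146.7]
tool_rot: [-3.141, -0.005, 1.978]
force: [-6.1, 9.0, 10.6]
width: -0.0
gripper_force: 7.4
```

```bash
python3 s.py
```

```text
('clock', np.float64(19.15)) ('eef_pos', array([ 458.775, -161.336,  146.701])) ('tool_rot', array([-3.141, -0.005,  1.978])) ('force', array([-6.131,  8.979, 10.594])) ('torque', array([ 1.969,  1.244, -0.041])) ('width', np.float64(-0.043))
x 79.31185501776747 y 0.1000902921071126 z 146.70149700705485 F tool 10.673670685023186 -2.0729298280756794 10.594392125906376
```

Emit:
arm_command:
  series: [0,-0.1,0,0,0,0,-0.2,0,0,0,0,-0.2,0,0,0,0,-0.2,0,0,0,0,-0.2,0,0,0]

```text
clock: 19.57
eef_pos: [458.8, -161.6, 146.6]
tool_rot: [-3.14, -0.008, 1.979]
force: [-6.9, 12.5, 12.4]
width: 0.1
gripper_force: 9.4
```

```bash
python3 s.py
```

```text
('clock', np.float64(19.567)) ('eef_pos', array([ 458.765, -161.557,  146.579])) ('tool_rot', array([-3.14 , -0.008,  1.979])) ('force', array([-6.895, 12.477, 12.371])) ('torque', array([ 2.651,  1.501, -0.054])) ('width', np.float64(0.062))
x 79.11274641637108 y 0.06614144025955564 z 146.5787078986641 F tool 14.188659514249098 -1.377486323010592 12.370728651263233
```

Emit:
arm_command:
  series: [0,1,0,0,0,0,2.5,0,0,0,0,3,0,-3,0,0,3,0,-6,0,0,3,0,-9,0]

```text
clock: 19.98
eef_pos: [450.0, -139.3, 237.7]
tool_rot: [3.141, 0.003, 1.976]
force: [0.8, 0.7, -0.3]
width: 0.0
gripper_force: 0.0
```

Emit:
arm_command:
  series: [0,0,0,-3,0,0,0,0,-6,0,0,-3,0,-6,0,0,-6,0,-6,0,0,-9,0,-6,0]

```text
clock: 20.4
eef_pos: [486.7, -223.2, 298.0]
tool_rot: [3.138, 0.005, 1.978]
force: [0.3, 0.2, -0.0]
width: 0.0
gripper_force: 0.0
```

Emit:
arm_command:
  series: [0,-3,0,0,0,0,-6,0,0,0,0,-9,0,0,0,0,-9.5,0,0,0,0,-9.5,0,0,0]

```text
clock: 20.82
eef_pos: [522.5, -312.1, 296.3]
tool_rot: [-3.141, 0.004, 1.973]
force: [-0.4, 0.4, -0.3]
width: 0.3
gripper_force: 0.0
```

```bash
python3 s.py
python3 - <<'E'
from h import *
I=[]
for n,(a,b,c,e) in (('scene',(130,140,230,265)),('side',(287,80,387,205))):
    p,d,m=grab(n); I.append(cv2.resize(p[b:e,a:c,::-1],(400,500)))
cv2.imwrite('pics/c4.png',np.hstack(I))
E
```

```text
('clock', np.float64(20.817)) ('eef_pos', array([ 522.51 , -312.097,  296.316])) ('tool_rot', array([-3.141,  0.004,  1.973])) ('force', array([-0.426,  0.405, -0.31 ])) ('torque', array([ 0.018, -0.021,  0.015])) ('width', np.float64(0.335))
x -84.36759564448244 y -0.6676941827487117 z 296.3158491565237 F tool 0.5398273679947565 -0.23314131396205756 -0.31038234638864787
```

View pics/c4.png

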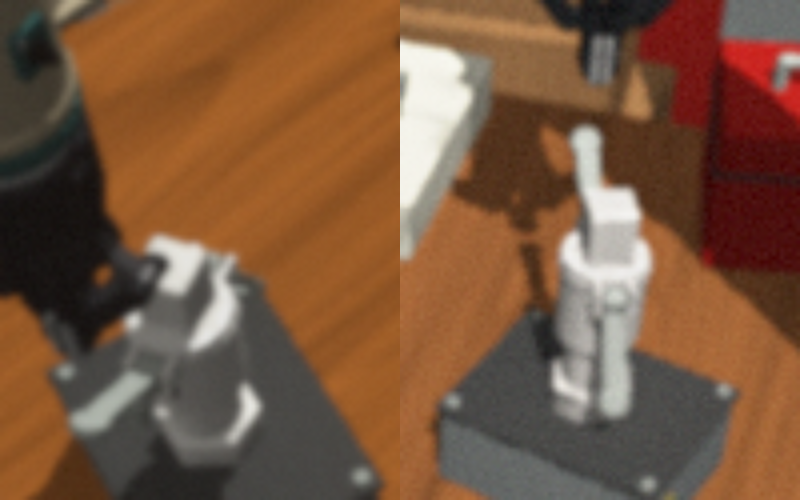

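The crop shows the first arm swung down (right half, from (615,300) to (615,405)); the second is still up at (585,150). I will mirror the path on the -x side.

Emit:
arm_command:
  series: [0,0,0,1.5,0,0,0,0,3,0,0,0,0,4.5,0,0,0,0,5.3,0,0,0,0,5.3,0]

```text
clock: 21.33
eef_pos: [521.4, -306.2, 241.9]
tool_rot: [-3.14, -0.003, 1.978]
force: [-0.1, -0.2, 0.2]
width: 0.1
gripper_force: 0.0
```

```bash
python3 s.py
```

```text
('clock', np.float64(21.333)) ('eef_pos', array([ 521.416, -306.227,  241.863])) ('tool_rot', array([-3.140e+00, -3.000e-03,  1.978e+00])) ('force', array([-0.092, -0.178,  0.196])) ('torque', array([-0.049,  0.059,  0.004])) ('width', np.float64(0.136))
x -78.54019427351687 y 0.20263688607011482 z 241.86275260980065 F tool -0.12728396720601712 -0.15514652759394315 0.19591833960079283
```

Emit:
arm_command:
  series: [0,-0.2,0,0.4,0,0,-0.2,0,0.8,0,0,-0.4,0,1.1,0,0,-0.6,0,1.5,0,0,-0.8,0,1.9,0]

```text
clock: 21.75
eef_pos: [525.7, -315.9, 224.7]
tool_rot: [3.141, 0.001, 1.977]
force: [-0.7, 1.0, 2.4]
width: -0.1
gripper_force: 1.5
```

Emit:
arm_command:
  series: [0,-0.1,0,0.4,0,0,-0.3,0,0.8,0,0,-0.4,0,1.1,0,0,-0.9,0,1.6,0,0,-1.3,0,2.2,0]

```text
clock: 22.17
eef_pos: [530.3, -327.3, 201.8]
tool_rot: [-3.141, -0.001, 1.977]
force: [-0.9, 2.2, 2.6]
width: -0.2
gripper_force: 1.4
```

```bash
python3 s.py
```

```text
('clock', np.float64(22.167)) ('eef_pos', array([ 530.342, -327.306,  201.772])) ('tool_rot', array([-3.141e+00, -1.000e-03,  1.977e+00])) ('force', array([-0.894,  2.15 ,  2.554])) ('torque', array([0.394, 0.12 , 0.022])) ('width', np.float64(-0.157))
x -101.42992193864839 y 0.16243231647666104 z 201.77243575332665 F tool 2.3287989878975157 0.028570191826325968 2.5541782854645465
```

Emit:
arm_command:
  series: [0,-0.3,0,0.4,0,0,-0.5,0,0.8,0,0,-0.6,0,1.2,0,0,-0.6,0,1.7,0,0,-0.6,0,2.1,0]

```text
clock: 22.58
eef_pos: [532.6, -333.3, 180.8]
tool_rot: [-3.141, 0.0, 1.977]
force: [-0.8, 2.0, 3.5]
width: 0.2
gripper_force: 1.5
```

Emit:
arm_command:
  series: [0,0.1,0,0.3,0,0,0.3,0,0.7,0,0,0.4,0,1,0,0,0.7,0,1.5,0,0,0.9,0,1.9,0]

```text
clock: 23.0
eef_pos: [529.5, -325.7, 162.1]
tool_rot: [3.141, 0.002, 1.976]
force: [0.7, -2.4, 2.7]
width: 0.2
gripper_force: 1.6
```

Emit:
arm_command:
  series: [0,0.2,0,0.2,0,0,0.4,0,0.4,0,0,0.6,0,0.6,0,0,0.8,0,0.7,0,0,0.9,0,0.8,0]

```text
clock: 23.42
eef_pos: [525.6, -316.6, 154.2]
tool_rot: [-3.142, 0.0, 1.977]
force: [2.2, -3.8, 0.8]
width: -0.3
gripper_force: 1.8
```

```bash
python3 s.py
```

```text
('clock', np.float64(23.417)) ('eef_pos', array([ 525.627, -316.611,  154.177])) ('tool_rot', array([-3.142,  0.   ,  1.977])) ('force', array([ 2.21 , -3.82 ,  0.832])) ('torque', array([-0.867, -0.322,  0.041])) ('width', np.float64(-0.266))
x -89.74257742822462 y 0.09797617311980376 z 154.177167641064 F tool -4.38189858021112 0.5218769429002443 0.831601248155042
```

Emit:
arm_command:
  series: [0,0.1,0,0.1,0,0,0.2,0,0.2,0,0,0.3,0,0.3,0,0,0.4,0,0.3,0,0,0.4,0,0.3,0]

```text
clock: 23.83
eef_pos: [523.9, -312.6, 151.2]
tool_rot: [-3.141, -0.0, 1.977]
force: [1.1, -3.4, 0.1]
width: -0.1
gripper_force: 1.5
```

Emit:
arm_command:
  series: [0,0.1,0,0.1,0,0,0.2,0,0.1,0,0,0.2,0,0.1,0,0,0.3,0,0.2,0,0,0.3,0,0.2,0]

```text
clock: 24.25
eef_pos: [522.7, -309.7, 149.2]
tool_rot: [-3.141, -0.001, 1.977]
force: [0.0, -2.1, -0.2]
width: 0.0
gripper_force: 1.6
```

Emit:
arm_command:
  series: [0,0.1,0,0.1,0,0,0.2,0,0.1,0,0,0.2,0,0.1,0,0,0.2,0,0.1,0,0,0.2,0,0.1,0]

```text
clock: 24.67
eef_pos: [522.1, -308.1, 148.2]
tool_rot: [-3.141, -0.0, 1.977]
force: [1.5, -2.8, -0.0]
width: 0.3
gripper_force: 1.4
```

```bash
python3 s.py
```

```text
('clock', np.float64(24.667)) ('eef_pos', array([ 522.054, -308.143,  148.17 ])) ('tool_rot', array([-3.141, -0.   ,  1.977])) ('force', array([ 1.522, -2.771, -0.033])) ('torque', array([-0.788, -0.325, -0.013])) ('width', np.float64(0.27))
x -80.55178725165008 y 0.15485722296346674 z 148.16994191860348 F tool -3.146895479688472 0.303388924027469 -0.03272493392557785
```

Emit:
arm_command:
  series: [0,0.1,0,0.05,0,0,0.2,0,0.1,0,0,0.2,0,0.1,0,0,0.2,0,0.1,0,0,0.2,0,0.1,0]

```text
clock: 25.08
eef_pos: [521.3, -306.5, 147.2]
tool_rot: [-3.141, -0.0, 1.977]
force: [1.2, -3.9, -1.0]
width: -0.2
gripper_force: 1.7
```

Emit:
arm_command:
  series: [0,0.1,0,0.05,0,0,0.2,0,0.1,0,0,0.2,0,0.1,0,0,0.2,0,0.1,0,0,0.2,0,0.1,0]

```text
clock: 25.5
eef_pos: [521.0, -305.8, 146.7]
tool_rot: [3.141, 0.003, 1.976]
force: [2.8, -6.2, 0.5]
width: -0.0
gripper_force: 2.8
```

Emit:
arm_command:
  series: [0,0.1,0,0,0,0,0.2,0,0,0,0,0.2,0,0,0,0,0.2,0,0,0,0,0.2,0,0,0]

```text
clock: 25.92
eef_pos: [520.9, -305.6, 147.1]
tool_rot: [3.14, 0.006, 1.976]
force: [4.1, -8.5, -1.7]
width: 0.2
gripper_force: 3.7
```

```bash
python3 s.py
```

```text
('clock', np.float64(25.917)) ('eef_pos', array([ 520.934, -305.566,  147.067])) ('tool_rot', array([3.14 , 0.006, 1.976])) ('force', array([ 4.107, -8.527, -1.694])) ('torque', array([-1.809, -0.803,  0.   ])) ('width', np.float64(0.204))
x -77.74176632972667 y 0.21764023582011732 z 147.06725875847772 F tool -9.45497224525607 0.41457242792905136 -1.693598012143498
```

Emit:
arm_command:
  series: [0,0.1,0,0.1,0,0,0.2,0,0.2,0,0,0.2,0,0.2,0,0,0.2,0,0.2,0,0,0.2,0,0.2,0]

```text
clock: 26.33
eef_pos: [520.9, -305.3, 146.5]
tool_rot: [3.139, 0.009, 1.975]
force: [3.4, -10.0, 6.9]
width: -0.0
gripper_force: 5.8
```

Emit:
arm_command:
  series: [0,0.1,0,0.1,0,0,0.2,0,0.1,0,0,0.2,0,0.1,0,0,0.2,0,0.1,0,0,0.2,0,0.1,0]

```text
clock: 26.75
eef_pos: [520.9, -305.1, 146.4]
tool_rot: [3.138, 0.013, 1.975]
force: [4.1, -11.6, 7.8]
width: 0.3
gripper_force: 7.2
```

```bash
python3 s.py
```

```text
('clock', np.float64(26.75)) ('eef_pos', array([ 520.94 , -305.144,  146.405])) ('tool_rot', array([3.138, 0.013, 1.975])) ('force', array([  4.112, -11.599,   7.815])) ('torque', array([-2.532, -0.809,  0.037])) ('width', np.float64(0.28))
x -77.35618674288718 y 0.4776399695444163 z 146.40453988352883 F tool -12.28181585975325 -0.7771254675556245 7.81547920807869
```

The second arm has stopped at the mirror image of the first. Retreat outward, up and away, then check.

Emit:
arm_command:
  series: [0,-1,0,0,0,0,-2.5,0,0,0,0,-3.5,0,-3,0,0,-3.5,0,-6,0,0,-3.5,0,-9,0]

```text
clock: 27.17
eef_pos: [530.6, -329.4, 232.8]
tool_rot: [-3.139, -0.006, 1.977]
force: [-0.1, 0.5, -0.1]
width: 0.2
gripper_force: 0.0
```

Emit:
arm_command:
  series: [0,0,0,-3,0,0,0,0,-6,0,0,0,0,-9,0,0,0,0,-11,0,0,0,0,-11,0]

```text
clock: 27.58
eef_pos: [532.9, -330.7, 347.3]
tool_rot: [3.138, 0.002, 1.978]
force: [0.1, -1.2, -0.2]
width: 0.1
gripper_force: 0.0
```

Emit:
arm_command:
  series: [0,0,0,0,0,0,0,0,0,0,0,0,0,0,0,0,0,0,0,0,0,0,0,0,0]

```text
clock: 28.0
eef_pos: [531.5, -330.7, 342.1]
tool_rot: [-3.14, -0.002, 1.977]
force: [-0.3, -0.5, 0.8]
width: -0.1
gripper_force: 0.0
```

```bash
python3 s.py
python3 - <<'E'
from h import *
y=1.977; e=np.array([np.cos(y),np.sin(y)]);f=np.array([np.sin(y),-np.cos(y)])
I=[]
for n,(a,b,c,g) in (('scene',(130,150,240,290)),('side',(287,80,387,205)),('wrist',(140,0,420,300))):
    p,d,m=grab(n); I.append(cv2.resize(p[b:g,a:c,::-1],(265,340))); P=cloud(d,m)
    v=P[...,:2]-np.array([490.1,-234.2]); X=v@e; Y=v@f; Z=P[...,2]
    t=Z[(np.hypot(X,Y)<14)&(Z>235)&(Z<265)]; print(n,'top',np.median(t).round(1) if len(t) else '')
    for s in(1,-1):
        k=(s*X>45)&(s*X<100)&(abs(Y)<9)&(Z>110)&(Z<260)&(d>0)
        if k.sum()>8:
            q=np.polyfit(Z[k],s*X[k],1); print(s,k.sum(),'slope below level',np.degrees(np.arctan2(1,-q[0])),Z[k].min().round(),Z[k].max().round(),'r@150',np.polyval(q,150).round(1))
cv2.imwrite('pics/c5.png',np.hstack(I))
E
```

```text
('clock', np.float64(28.0)) ('eef_pos', array([ 531.535, -330.74 ,  342.072])) ('tool_rot', array([-3.140e+00, -2.000e-03,  1.977e+00])) ('force', array([-0.318, -0.522,  0.828])) ('torque', array([-0.024,  0.042,  0.022])) ('width', np.float64(-0.091))
x -105.05616626804782 y -0.05879082149275381 z 342.07153480439723 F tool -0.35443468488984625 -0.497976190366483 0.8281248993933846
scene top 253.1
1 25 slope below level 58.768971541852515 133.0 177.0 r@150 67.9
-1 206 slope below level 64.88105324806406 130.0 209.0 r@150 68.6
side top 250.6
1 183 slope below level 61.27431279516458 128.0 208.0 r@150 73.5
wrist top 250.8
1 299 slope below level 60.02409639731255 131.0 202.0 r@150 70.6
-1 448 slope below level 64.04077760928276 126.0 206.0 r@150 67.5
```

View pics/c5.png

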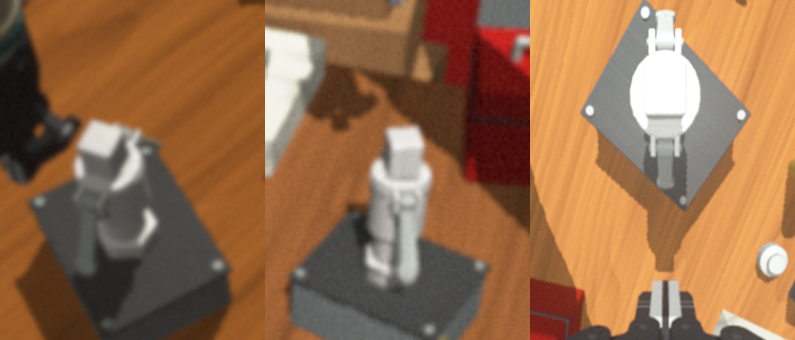

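The last crops show both arms down at about 60° below level, the coupling home with its top at about 251 mm, and the robot clear of everything.

```bash
python3 -c "
from h import *
print(workorder.finish_job())"
```

```text
the job is handed in; nothing more can be done
None
```

The job is handed in: the coupling was pushed onto the adaptor until the hard stop was felt (about 28 N), both cam arms were swung down to their stops (under about 20 N each), and the gripper ended clear of everything; the judge's verdict was not returned.

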